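# Set a shaft up in vee blocks under a keeper bridge

### The arm

A 7-joint arm with a two-finger parallel gripper is mounted at the origin on the work surface; the furniture and walls round the work are solid. World frame = base frame: x ahead of the robot, y to its left, z up, the work surface at z = 0. Lengths are in m, angles in rad, forces in N, time in s.
With the tool pointing down it reaches from about 0.375 to 0.925 m from the base axis. Payload 3.1 kg.
Tool frame: the origin (TCP) lies midway between the tips of the shut fingers; the grasp point (between the pads) lies 19 mm behind it; z points along the fingers, y is the line along which they close (so a half turn about z gives the same grasp; the last joint's range is limited). The gripper opens to 85 mm and grips with 20 to 120 N. Pads are 22 mm wide; open, the fingers measure 114 mm over their backs; the gripper's body (76 mm by 85 mm) begins 54 mm behind the grasp point. The pads swing forward as they close: fully open they stand 13 mm farther back than shut.
Start: joints at [1.22, 0.383, 0.044, 1.598, -0.018, 1.161, -0.05], TCP at [0.163, -0.629, 0.21] pointing down, gripper open.
Joint ranges: [-2.61, 2.61], [-0.41, 2.15], [-1.48, 1.57], [0, 2.5], [-1.57, 4.71], [0.05, 1.97], [-2.85, 2.85]. Speed limits (rad/s): [2.79, 2.79, 3.14, 3.14, 3.14, 3.14, 3.14].

### API

Orientations are given as a rotation vector (axis times angle).
In Python, from bench import move_to, line_to, set_joints, gripper_to, wait, inverse_kinematics, grab_frame, camera_params, IKError, close_job, trace, pinpoint, get_time, get_joint_pos, get_joint_vel, get_effort, get_tcp_pos, get_eef_rot, get_wrist_force, get_torque, get_grip_width, get_grasp_force gives the robot as it stands. The module is installed in compiled form; this text tells all that it offers. Calls block until the motion is done:
- move_to(position, orientation): joint-space move of the TCP to a pose.
- line_to(position, rotation=None, v=0.15, guard=None): straight line of the TCP; rotation=None keeps the orientation; v is the mean speed in m/s. With guard (N) it stops when the force on the tool has changed by that much, and returns True; else False.
- set_joints(angles): joint-space move.
- gripper_to(opening): opening from 0.0 (shut) to 1.0 (fully open); the grip force is fixed at half the most; returns when the fingers have stopped.
- wait(seconds).
- inverse_kinematics(position, orientation): joint angles nearest the present ones, or None.
- grab_frame(name): name is "scene" or "top" or "wrist"; returns the picture (400x640x3 uint8, red, green, blue); there is no depth.
- camera_params(name): a dict with "vertical_fov" (degrees; the focal length in pixels is half the picture's height over the tangent of half this angle, whatever the lens; pixels are square), "cx", "cy" (the principal point, pixels), "dist" ([k1, k2, p1, p2, k3] as OpenCV has them; the pictures are not rectified), "extrinsics" (4x4, takes a point from camera to world coordinates). Camera axes: x right, y down, z forward; pixel columns grow to the right and rows downward; lengths in m; the calibration is good to about 2 mm. A picture is of the moment at which its call begins: read the wrist's pose just before it. camera_params takes no time and is no camera call; for the wrist camera it gives the pose at the moment of the call.
A pose or a line that the arm cannot do raises IKError and nothing moves.
- close_job(): hands the job in; it is judged then, once.
Trained networks look in the newest picture that a camera, given by its name, has taken for a name from the list of things; names that differ only in an ending like _2 or _b are one class to them, and where a whole thing is asked for, a point or a joint stands for the part that bears it (a point fixed in the world has none). Each returns a list of dicts, best first, with "p" (0 to 1); they miss things now and then, are a little off and sometimes report something else, mostly with a low value. They report only what shows in the picture. A call takes as long as a camera call. They do not tell look-alikes from the thing itself.
- trace(camera, label): "region" (400x640 bool, what is visible of it) and "bbox" ([centre column, centre row, width, height] in pixels, round what is visible of it).
- pinpoint(camera, label): "at" ([column, row] in pixels: a listed point, or the origin of a listed thing).
Readings, each from a call of its own:
- get_time(): time.
- get_joint_pos(): joint angles.
- get_joint_vel(): joint speeds.
- get_effort(): joint torques, N m.
- get_tcp_pos(): TCP position.
- get_eef_rot(): TCP orientation.
- get_wrist_force(): force on the tool from outside, world axes, zero at the start.
- get_torque(): the same for the moment, N m.
- get_grip_width(): opening from 0.0 (shut) to 1.0 (fully open).
- get_grasp_force(): force on a finger pad.
Only numpy, scipy, OpenCV 4.12 (cv2) and the standard library are available. Lean on these libraries where they do the work, as an engineer would, in place of code of your own. Each camera call takes 0.05 s, during which the arm holds its last target. There are 200 camera calls.

### The job

Set the shaft up for inspection on the flat steel setting plate: first seat the two vee blocks fully down in the plate's two recesses, then lay the shaft with the square middle in both vees with its square middle hanging between the blocks, then stand the aluminium bridge upright over the square middle, with its two feet on the plate midway between the blocks. Leave the drill chuck, the collet, the nut and the plain round bar where they are.

Things in the scene. Friction and masses are not known exactly. Their poses are not given: they have to be found in the camera images.
- plate: flat steel plate, fixed, 200 x 100 x 15 mm. Origin: centre of underside; x along its length (roughly world y), z up. Two recesses in its top at x = +52 and -52 mm, each 55 mm along x, 65 mm along y, dark-lined, 8 mm deep (floor 7 mm above the origin). A block fits with its groove along plate x, either way round, either recess. The 49 mm solid web between them carries the bridge.
- vee_block_0: steel vee block, 50 x 60 x 42 mm high, loose, 0.7 kg, one of two alike. Origin: centre of its underside; z up. The open 90 degree vee groove in its top runs along its x (50 mm long); it is 60 mm wide along y, with flat upright faces at y = +-30 mm (good to grip). Seated in a recess its groove lies along plate x.
- vee_block_1: steel vee block, 50 x 60 x 42 mm high, loose, 0.7 kg, one of two alike. Origin: centre of its underside; z up. The open 90 degree vee groove in its top runs along its x (50 mm long); it is 60 mm wide along y, with flat upright faces at y = +-30 mm (good to grip). Seated in a recess its groove lies along plate x.
- shaft: steel shaft, loose, 0.5 kg, 180 mm long, symmetrical: two round journals of 20 mm diameter, 73 mm long each, and a square middle 28 x 28 mm, 34 mm long. Origin: its centre, on the axis; x along it. Starts lying on the square (origin 14 mm up, flat sides upright at y = +-14 mm, grip there). In the seated vee blocks its axis is about 43 mm above the plate's underside, along plate x.
- bridge: aluminium bridge, an upside-down U, loose, 0.25 kg, 90 mm high, starts standing. Origin: midway between the feet, at their underside; z up, y from leg to leg (68 mm wide), x its 26 mm thickness. Legs 48 mm apart inside, crosspiece z = 50 to 60 mm, square lug 24 x 24 mm to z = 90 mm to grip. In place: origin at the centre of the plate's top, its y along plate y, legs straddling the shaft.
- drill_chuck: drill chuck standing upright, grey steel, 44 mm diameter, 86 mm high. Bystander, loose: leave it where it is. Origin: centre of its underside.
- collet_0: grey spring collet standing upright, 34 mm diameter, 47 mm high. Bystander, loose: leave it where it is. Origin: centre of its underside.
- nut_0: steel hexagon nut lying flat, 28 mm wide, 19 mm high. Bystander, loose: leave it where it is. Origin: centre of its underside.
- bar_long: plain bright round bar without a square middle, 20 mm diameter, 170 mm long, lying along its y. Bystander, loose: leave it where it is. Origin: centre of its underside.
There are look-alikes about, which are no part of the job. Leave any blue look-alike of the vee_block_0 alone.

How it is judged:
On the way, in this order (a step that is already met when the one before it is completed fails the run):
1. both vee blocks sit fully down in the plate's recesses (((x of vee_block_0 in the frame of plate between 0.046 and 0.058 m and y of vee_block_0 in the frame of plate between -0.006 and 0.006 m and z of vee_block_0 in the frame of plate between 0.003 and 0.0105 m and angle between the x axis of each of vee_block_0, vee_block_1 and the x axis of plate, either way round below 0.2 rad and angle between each of vee_block_0, vee_block_1's own z axis and vertical below 0.08 rad and x of vee_block_1 in the frame of plate between -0.058 and -0.046 m and y of vee_block_1 in the frame of plate between -0.006 and 0.006 m and z of vee_block_1 in the frame of plate between 0.003 and 0.0105 m) or (x of vee_block_0 in the frame of plate between -0.058 and -0.046 m and y of vee_block_0 in the frame of plate between -0.006 and 0.006 m and z of vee_block_0 in the frame of plate between 0.003 and 0.0105 m and angle between the x axis of each of vee_block_0, vee_block_1 and the x axis of plate, either way round below 0.2 rad and angle between each of vee_block_0, vee_block_1's own z axis and vertical below 0.08 rad and x of vee_block_1 in the frame of plate between 0.046 and 0.058 m and y of vee_block_1 in the frame of plate between -0.006 and 0.006 m and z of vee_block_1 in the frame of plate between 0.003 and 0.0105 m))), for 0.2 s.
2. the shaft lies in both vees, its square middle between the blocks (((x of vee_block_0 in the frame of plate between 0.046 and 0.058 m and y of vee_block_0 in the frame of plate between -0.006 and 0.006 m and z of vee_block_0 in the frame of plate between 0.003 and 0.0105 m and angle between the x axis of each of vee_block_0, vee_block_1 and the x axis of plate, either way round below 0.2 rad and angle between each of vee_block_0, vee_block_1's own z axis and vertical below 0.08 rad and x of vee_block_1 in the frame of plate between -0.058 and -0.046 m and y of vee_block_1 in the frame of plate between -0.006 and 0.006 m and z of vee_block_1 in the frame of plate between 0.003 and 0.0105 m) or (x of vee_block_0 in the frame of plate between -0.058 and -0.046 m and y of vee_block_0 in the frame of plate between -0.006 and 0.006 m and z of vee_block_0 in the frame of plate between 0.003 and 0.0105 m and angle between the x axis of each of vee_block_0, vee_block_1 and the x axis of plate, either way round below 0.2 rad and angle between each of vee_block_0, vee_block_1's own z axis and vertical below 0.08 rad and x of vee_block_1 in the frame of plate between 0.046 and 0.058 m and y of vee_block_1 in the frame of plate between -0.006 and 0.006 m and z of vee_block_1 in the frame of plate between 0.003 and 0.0105 m)) and x of shaft in the frame of plate between -0.014 and 0.014 m and y of shaft in the frame of plate between -0.009 and 0.009 m and z of shaft in the frame of plate between 0.038 and 0.048 m and angle between the x axis of shaft and the x axis of plate, either way round below 0.12 rad), for 0.2 s.
3. the bridge stands over the square middle on the plate (x of bridge in the frame of plate between -0.012 and 0.012 m and y of bridge in the frame of plate between -0.012 and 0.012 m and z of bridge in the frame of plate between 0.011 and 0.018 m and angle between bridge's own z axis and vertical below 0.08 rad and angle between the y axis of bridge and the y axis of plate, either way round below 0.25 rad), for 0.2 s.
At the end, for the whole second after the job is handed in: A vee block down in each recess (within 6 mm, floor within 3.5 mm, 0.2 rad); shaft in both vees (axis 38-48 mm over plate underside, centre within 14 mm along, 9 mm across, 0.12 rad); bridge upright on the plate over it (within 12 mm, 0.25 rad, feet 11-18 mm up); all at rest, bystanders left (all of step 2 and all of step 3 and linear speed of each of vee_block_0, vee_block_1, shaft, bridge below 0.02 m/s); the robot touches nothing.
It fails at once if a bystander (drill chuck, collet, nut or plain bar) is moved by more than 30 mm (distance of any of drill_chuck, collet_0, nut_0, bar_long from where it was at the start of the episode above 0.03 m).
It also fails if it takes over 112 s, if anything falls off the work surface, if the arm or the gripper's body presses on something with over 40 N, if the wrist force passes 120 N, or if a joint passes its speed limit or range.

## Working session

There is one attempt and no reset: what is moved stays moved. The work goes in short steps, each a Python script; the robot and the scene stay as the last script left them, time stands still between calls to the robot, and variables do not carry over. Pictures are saved under pics/ and viewed, at most 14 in all, crops included, and the job is handed in when it is done.

```bash
mkdir -p pics; cat > h.py <<'E'
import numpy as np, cv2
from bench import *
def K(p):
    f=200/np.tan(np.radians(p["vertical_fov"])/2)
    return np.array([[f,0,p["cx"]],[0,f,p["cy"]],[0,0,1.]])
def ray(p,uv):
    uv=np.array(uv,float).reshape(-1,1,2)
    n=cv2.undistortPoints(uv,K(p),np.array(p["dist"],float)).reshape(-1,2)
    E=np.array(p["extrinsics"]); d=np.c_[n,np.ones(len(n))]@E[:3,:3].T
    return E[:3,3],d
def onz(p,uv,z):
    o,d=ray(p,uv); return o+d*((z-o[2])/d[:,2])[:,None]
def proj(p,X):
    E=np.linalg.inv(np.array(p["extrinsics"])); r,_=cv2.Rodrigues(E[:3,:3])
    return cv2.projectPoints(np.array(X,float).reshape(-1,1,3),r,E[:3,3],K(p),np.array(p["dist"],float))[0].reshape(-1,2)
def tri(obs):
    A=np.zeros((3,3));b=np.zeros(3)
    for p,uv in obs:
        o,d=ray(p,uv); d=d[0]/np.linalg.norm(d[0]); M=np.eye(3)-np.outer(d,d); A+=M;b+=M@o
    return np.linalg.solve(A,b)
def save(n,im): cv2.imwrite(f"pics/{n}.png",im[:,:,::-1])
E
cat > a.py <<'E'
from h import *
np.set_printoptions(precision=3,suppress=True)
for c in ("scene","top"):
    im=grab_frame(c); save(c+"0",im); p=camera_params(c); print(c,p["vertical_fov"],np.array(p["extrinsics"]).tolist())
    for l in "plate vee_block_0 shaft bridge drill_chuck collet_0 nut_0 bar_long".split():
        print(l,[(np.round(r["at"]).tolist(),round(r["p"],2)) for r in pinpoint(c,l)][:5],[(np.round(r["bbox"]).tolist(),round(r["p"],2)) for r in trace(c,l)][:4])
print(get_eef_rot(),get_time())
E
python3 a.py
```

```text
scene 50.667770660906875 [[-0.47072897087059995, -0.5885528348546117, 0.6572821285929704, -0.2821085008337726], [-0.8820483087465689, 0.3309270323757585, -0.3353775190442725, 0.5573733151518876], [-0.02012503466888015, -0.7376265042876197, -0.6749089739750115, 0.966509885035181], [0.0, 0.0, 0.0, 1.0]]
plate [([431.0, 184.0], 0.62)] [([437.0, 187.0, 69.0, 38.0], 0.98), ([327.0, 240.0, 13.0, 24.0], 0.51)]
vee_block_0 [([282.0, 219.0], 0.93), ([215.0, 303.0], 0.92), ([289.0, 262.0], 0.75), ([239.0, 254.0], 0.64)] [([280.0, 212.0, 20.0, 22.0], 0.96), ([237.0, 250.0, 21.0, 23.0], 0.62), ([213.0, 298.0, 30.0, 30.0], 0.6)]
shaft [([328.0, 254.0], 0.72), ([332.0, 199.0], 0.63)] [([336.0, 201.0, 57.0, 12.0], 0.8)]
bridge [([360.0, 231.0], 0.7)] [([363.0, 221.0, 21.0, 32.0], 0.55)]
drill_chuck [([327.0, 251.0], 0.74)] [([328.0, 242.0, 13.0, 26.0], 0.87), ([263.0, 235.0, 6.0, 17.0], 0.16)]
collet_0 [([266.0, 240.0], 0.64), ([289.0, 260.0], 0.35)] [([265.0, 233.0, 10.0, 16.0], 0.5)]
nut_0 [([246.0, 279.0], 0.63)] [([244.0, 276.0, 10.0, 10.0], 0.62)]
bar_long [([246.0, 210.0], 0.81)] [([246.0, 20
[... 515 characters left out ...]
179.0, 24.0, 27.0], 0.82), ([175.0, 249.0, 34.0, 28.0], 0.71), ([260.0, 239.0, 18.0, 26.0], 0.64), ([218.0, 206.0, 26.0, 26.0], 0.58)]
shaft [([336.0, 192.0], 0.96)] [([338.0, 192.0, 60.0, 24.0], 0.59)]
bridge [([344.0, 242.0], 0.72)] [([348.0, 240.0, 8.0, 26.0], 0.82)]
drill_chuck [([297.0, 246.0], 0.78)] [([298.0, 244.0, 11.0, 18.0], 0.72)]
collet_0 [([220.0, 208.0], 0.58), ([247.0, 202.0], 0.53)] [([248.0, 198.0, 14.0, 14.0], 0.59), ([252.0, 151.0, 60.0, 13.0], 0.39)]
nut_0 [([212.0, 241.0], 0.61), ([298.0, 247.0], 0.26)] [([213.0, 238.0, 13.0, 9.0], 0.61), ([297.0, 246.0, 12.0, 16.0], 0.23)]
bar_long [([251.0, 152.0], 0.76)] [([252.0, 152.0, 60.0, 11.0], 0.55)]
[-3.117 -0.396 -0.   ] 1.7
```

```bash
python3 -c "
import cv2
a=cv2.imread('pics/top0.png')[120:300,130:530]; cv2.imwrite('pics/t0.png',cv2.resize(a,(800,360),interpolation=cv2.INTER_CUBIC))
a=cv2.imread('pics/scene0.png')[160:340,170:490]; cv2.imwrite('pics/s0.png',cv2.resize(a,(800,450),interpolation=cv2.INTER_CUBIC))
from h import *
np.set_printoptions(precision=3,suppress=True)
s,t=camera_params('scene'),camera_params('top')
for n,a,b in [('plate',(431,184),(458,222)),('v',(282,219),(282,184)),('v',(215,303),(174,246)),('v',(289,262),(262,238)),('v',(239,254),(218,207)),('shaft',(332,199),(336,192)),('bridge',(360,231),(344,242)),('chuck',(327,251),(297,246)),('collet',(266,240),(247,202)),('nut',(246,279),(212,241)),('bar',(246,210),(251,152))]:
  print(n,tri([(s,a),(t,b)]))
"
```

```text
plate [ 0.515 -0.302  0.011]
v [ 0.629  0.217 -0.007]
v [ 0.435  0.52  -0.009]
v [ 0.467  0.272 -0.018]
v [0.553 0.398 0.003]
shaft [0.594 0.055 0.037]
bridge [0.454 0.032 0.003]
chuck [ 0.44   0.164 -0.001]
collet [0.565 0.309 0.006]
nut [0.454 0.412 0.005]
bar [ 0.725  0.31  -0.002]
```

View pics/t0.png

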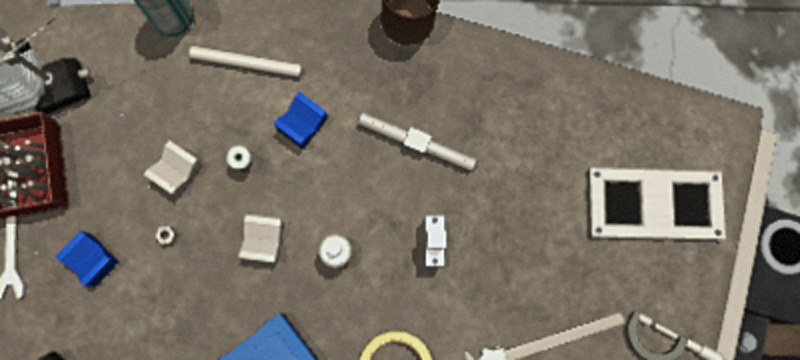

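View pics/s0.png

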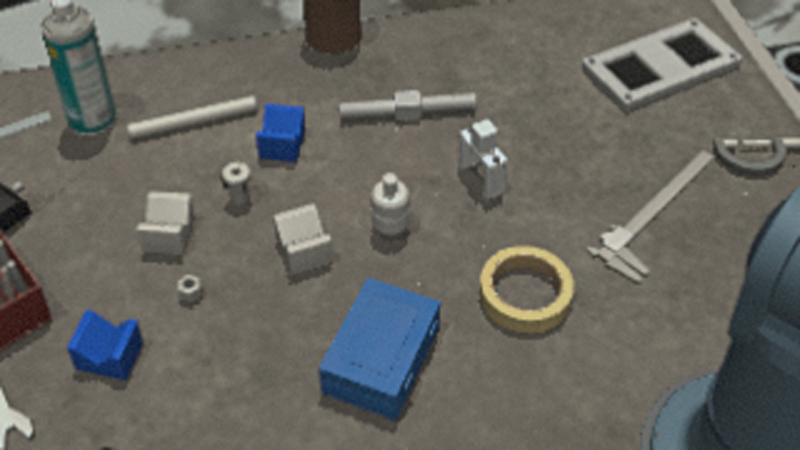

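```bash
cat >> h.py <<'E'
def rv(yaw): 
    yaw=(yaw+np.pi)%(2*np.pi)-np.pi
    return np.pi*np.array([np.cos(yaw/2),np.sin(yaw/2),0])
def yaw_now():
    R,_=cv2.Rodrigues(np.array(get_eef_rot())); return np.arctan2(R[1,0],R[0,0])
E
cat > b.py <<'E'
from h import *
import pickle
np.set_printoptions(precision=3,suppress=True)
print(yaw_now(), np.array(camera_params("wrist")["extrinsics"]), camera_params("wrist")["vertical_fov"])
for xy in [(.5,-.3),(.55,.05),(.5,.3),(.45,.3)]:
    print(xy,[ (round(y,2), None if (q:=inverse_kinematics([*xy,.3],rv(y))) is None else np.round(q,2).tolist()) for y in (-1.57,-.8,0,.8,1.57,3.1)])
E
python3 b.py
```

```text
0.25278495846517907 [[ 0.251 -0.916 -0.312  0.243]
 [-0.968 -0.238 -0.081 -0.608]
 [-0.     0.322 -0.947  0.375]
 [ 0.     0.     0.     1.   ]] 61.7060349468458
(0.5, -0.3) [(-1.57, [0.51, 0.19, -0.04, 1.65, 0.01, 1.3, -2.68]), (-0.8, [0.57, 0.2, -0.12, 1.65, 0.02, 1.3, -1.92]), (0, [0.63, 0.2, -0.18, 1.65, 0.04, 1.3, -1.13]), (0.8, [0.7, 0.21, -0.27, 1.64, 0.06, 1.3, -0.35]), (1.57, [0.81, 0.22, -0.39, 1.64, 0.09, 1.3, 0.4]), (3.1, [0.94, 0.24, -0.55, 1.63, 0.13, 1.31, 1.9])]
(0.55, 0.05) [(-1.57, [0.85, 0.35, -1.23, 1.68, 0.34, 1.35, 2.7]), (-0.8, [0.47, 0.2, -0.72, 1.7, 0.13, 1.3, -2.64]), (0, [0.54, 0.21, -0.8, 1.69, 0.16, 1.3, -1.86]), (0.8, [0.53, 0.21, -0.79, 1.69, 0.15, 1.3, -1.06]), (1.57, [0.54, 0.21, -0.81, 1.69, 0.16, 1.31, -0.29]), (3.1, [0.63, 0.23, -0.91, 1.69, 0.19, 1.31, 1.21])]
(0.5, 0.3) [(-1.57, [0.34, 0.45, -1.24, 1.61, 0.43, 1.39, 2.2]), (-0.8, [-1.38, 0.26, 0.93, 1.69, -0.21, 1.3, -2.79]), (0, [0.35, 0.45, -1.25, 1.61, 0.44, 1.39, -2.52]), (0.8, [0.33, 0.43, -1.21, 1.61, 0.41, 1.38, -1.7]), (1.57, [0.25, 0.37, -1.07, 1.61, 0.33, 1.36, -0.87]), (3.1, [0.4, 0.54, -1.38, 1.61, 0.54, 1.44, 0.5])]
(0.45, 0.3) [(-1.57, [0.38, 0.31, -1.24, 1.71, 0.31, 1.34, 2.23]), (-0.8, [-1.84, 0.32, 1.42, 1.79, -0.32, 1.31, -2.71]), (0, [-0.91, 0.1, 0.26, 1.76, -0.03, 1.28, -2.21]), (0.8, [-0.11, 0.15, -0.61, 1.72, 0.09, 1.29, -1.51]), (1.57, [0.25, 0.24, -1.04, 1.71, 0.21, 1.31, -0.83]), (3.1, [0.45, 0.39, -1.36, 1.71, 0.39, 1.37, 0.55])]
```

```bash
cat > c.py <<'E'
from h import *
import pickle
np.set_printoptions(precision=3,suppress=True)
D=[]
def look(x,y,z,yaw,labels):
    move_to([x,y,z],rv(yaw)); wait(.15)
    p=camera_params("wrist"); im=grab_frame("wrist"); save(f"w{len(D)}",im)
    D.append((p,im,{l:trace("wrist",l) for l in labels}))
    for l in labels: print(len(D)-1,l,[(np.round(r["bbox"]).tolist(),round(r["p"],2)) for r in D[-1][2][l]])
look(.50,-.22,.2,1.57,["plate"])
look(.55,-.27,.2,1.0,["plate"])
look(.54,.08,.22,1.2,["shaft","bridge"])
look(.48,.14,.22,1.57,["shaft","bridge"])
look(.50,.36,.22,1.57,["vee_block_0"])
look(.47,.40,.22,1.2,["vee_block_0"])
pickle.dump(D,open("D.pkl","wb")); print(get_time(),get_joint_pos())
import cv2
m=np.vstack([np.hstack([cv2.resize(D[i][1],(400,250)) for i in r]) for r in ((0,2),(4,5))]); save("m",m)
E
python3 c.py
```

```text
0 plate [([338.0, 241.0, 91.0, 161.0], 0.81)]
1 plate [([311.0, 213.0, 168.0, 190.0], 0.85)]
2 shaft [([386.0, 170.0, 32.0, 162.0], 0.69)]
2 bridge [([269.0, 244.0, 68.0, 64.0], 0.88)]
3 shaft [([301.0, 274.0, 62.0, 59.0], 0.58), ([427.0, 242.0, 81.0, 134.0], 0.56)]
3 bridge [([300.0, 274.0, 62.0, 57.0], 0.65)]
4 vee_block_0 [([243.0, 28.0, 86.0, 51.0], 0.8), ([288.0, 246.0, 52.0, 59.0], 0.75), ([432.0, 269.0, 68.0, 48.0], 0.7), ([378.0, 134.0, 78.0, 73.0], 0.68)]
5 vee_block_0 [([505.0, 260.0, 76.0, 60.0], 0.93), ([241.0, 79.0, 71.0, 79.0], 0.91), ([353.0, 273.0, 56.0, 62.0], 0.89), ([400.0, 142.0, 74.0, 63.0], 0.85)]
8.9167 [-0.16   0.421 -0.776  1.639  0.311  1.211 -1.376]
```

View pics/m.png

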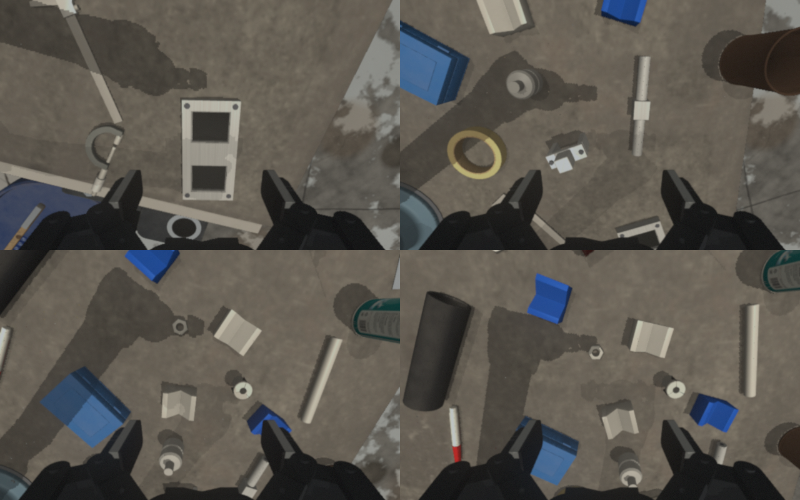

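The mosaic shows the plate upright near (338,241) in view 0. Shaft (386,170) and bridge (269,244) are in view 2. The two steel blocks are at (288,246) and (378,134) in view 4, and at (353,273) and (400,142) in view 5; the blue ones are look-alikes.

```bash
cat >> h.py <<'E'
def box(x0,x1,y0,y1,z0,z1): return np.array([[x,y,z] for x in (x0,x1) for y in (y0,y1) for z in (z0,z1)])/1000
def prism(prof,hx): return np.array([[x,y,z] for x in (-hx,hx) for y,z in prof])/1000
def cyl(x0,x1,r): return np.array([[x,r*np.cos(a),r*np.sin(a)] for x in (x0,x1) for a in np.linspace(0,6.28,20)])/1000
MOD={"plate":[box(-100,100,-50,50,0,15)],
"vee_block_0":[prism([(s*30,0),(s*30,42),(s*20,42),(0,22),(0,0)],25) for s in (1,-1)],
"shaft":[cyl(-90,90,10),box(-17,17,-14,14,-14,14)],
"bridge":[box(-13,13,24,34,0,60),box(-13,13,-34,-24,0,60),box(-13,13,-34,34,50,60),box(-12,12,-12,12,60,90)]}
def render(p,lab,q,S=2):
    x,y,z,a=q; R=np.array([[np.cos(a),-np.sin(a),0],[np.sin(a),np.cos(a),0],[0,0,1]])
    im=np.zeros((400*S,640*S),np.uint8)
    for part in MOD[lab]:
        h=cv2.convexHull((proj(p,part@R.T+[x,y,z])+.5).astype(np.float32)*S)
        cv2.fillConvexPoly(im,np.round(h*16).astype(np.int32),255,shift=4)
    return cv2.resize(im,(640,400),interpolation=cv2.INTER_AREA)/255.
def fit(obs,lab,q0,freez=True):
    from scipy.optimize import minimize
    def cost(v):
        q=[v[0],v[1],v[2] if freez else q0[2],v[3]]
        c=0
        for p,m in obs:
            r=render(p,lab,q); c+=1-np.minimum(r,m).sum()/np.maximum(r,m).sum()
        return c/len(obs)
    best=None
    for da in (0,.3,-.3):
        s=np.array([q0+np.array(d) for d in [(0,0,0,da),(.012,0,0,da),(0,.012,0,da),(0,0,.01,da),(0,0,0,da+.15)]])
        r=minimize(cost,s[0],method="Nelder-Mead",options=dict(initial_simplex=s,xatol=1e-4,fatol=1e-5,maxiter=250))
        if best is None or r.fun<best.fun: best=r
    return best.x,best.fun
E
cat > d.py <<'E'
from h import *
import pickle
np.set_printoptions(precision=4,suppress=True)
D=pickle.load(open("D.pkl","rb"))
def pick(i,l,c):
    r=min(D[i][2][l],key=lambda r:np.hypot(r["bbox"][0]-c[0],r["bbox"][1]-c[1])); return D[i][0],r["region"].astype(float)
for l,q0,s in [("plate",(.515,-.302,0,1.57),[(0,(338,241)),(1,(311,213))]),
  ("shaft",(.6,.055,.014,1.2),[(2,(386,170)),(3,(427,242))]),
  ("bridge",(.454,.032,0,0.),[(2,(269,244)),(3,(300,274))]),
  ("vee_block_0",(.467,.272,0,1.5),[(4,(288,246)),(5,(353,273))]),
  ("vee_block_0",(.553,.398,0,.9),[(4,(378,134)),(5,(400,142))])]:
    obs=[pick(i,l,c) for i,c in s]
    for ob in (obs,obs[:1],obs[1:]): print(l,*fit(ob,l,np.array(q0),len(ob)>1))
E
python3 d.py
```

```text
plate [ 0.5127 -0.306   0.0007  1.5461] 0.009347547853631288
plate [ 0.5127 -0.3065  0.0007  1.546 ] 0.007901517650623302
plate [ 0.5125 -0.3061  0.0008  1.5461] 0.010954590185565438
shaft [0.6035 0.0487 0.0137 1.1784] 0.06201462232004201
shaft [0.6034 0.049  0.0116 1.1769] 0.040371382887862683
shaft [0.6036 0.0481 0.0185 1.1777] 0.07629915049328273
bridge [ 0.4545  0.0279 -0.0005  1.5709] 0.05944729824335626
bridge [ 0.4545  0.0282 -0.0922  1.5749] 0.04146212123561466
bridge [ 0.4549  0.0276 -0.0042  1.5609] 0.0739196660747794
vee_block_0 [ 0.4579  0.2669 -0.0054  1.4563] 0.0283951777800317
vee_block_0 [0.4586 0.2694 0.0035 1.4509] 0.027076551620065836
vee_block_0 [ 0.4585  0.2696 -0.0044  1.4462] 0.047442745674067144
vee_block_0 [ 0.5595  0.4012 -0.0019  0.9843] 0.028270005067503767
vee_block_0 [0.5591 0.4013 0.0074 0.9835] 0.03222480801404326
vee_block_0 [0.5591 0.4018 0.0102 0.9837] 0.020945855373121658
```

```bash
cat >> h.py <<'E'
PL=np.array([.5127,-.3062,0.0007]); PY=1.546
def pt(x,y,z): c,s=np.cos(PY),np.sin(PY); return PL+[c*x-s*y,s*x+c*y,z]
def refine(lab,q0,views=((1.57,.11,.17),(1.0,.12,.17)),col=True):
    obs=[]
    for yaw,d,z in views:
        move_to([q0[0]+d*np.cos(yaw),q0[1]+d*np.sin(yaw),z],rv(yaw)); wait(.2)
        p=camera_params("wrist"); grab_frame("wrist"); T=trace("wrist",lab)
        exp=render(p,lab,q0)
        T=sorted(T,key=lambda r:-np.minimum(r["region"],exp).sum())
        if T and np.minimum(T[0]["region"],exp).sum()>.3*exp.sum(): obs.append((p,T[0]["region"].astype(float)))
    q,c=fit(obs,lab,np.array(q0,float)); print("refine",lab,len(obs),np.round(q,4),round(c,4)); return q
E
cat > e.py <<'E'
from h import *
q=refine("vee_block_0",(.4582,.268,-.001,1.456))
a=q[3]; t=[q[0],q[1],.15]
move_to(t,rv(a)); gripper_to(1.0)
print("down",line_to([q[0],q[1],.007],v=.12,guard=15),get_tcp_pos())
gripper_to(0.0); print("w",get_grip_width(),get_grasp_force())
line_to([q[0],q[1],.2],v=.2); print(get_grip_width(),get_grasp_force(),get_wrist_force())
move_to(pt(.052,0,.15),rv(PY)); wait(.2)
print(get_time(),get_joint_pos(),get_tcp_pos()-pt(.052,0,.15))
save("h0",grab_frame("wrist"))
E
python3 e.py
```

```text
refine vee_block_0 1 [ 0.4588  0.2678 -0.0033  1.4539] 0.0254
down False [0.45952727 0.26837301 0.00782952]
w 0.6797995287285111 64.79148150421679
0.6777322159717383 65.63750423491001 [-0.18385486 -0.40030775 -5.77482104]
16.175 [ 0.8990504   0.36733999 -0.61346017  1.81598621  0.24265749  1.03347985
  0.16940942] [0.00069241 0.00140709 0.00024941]
```

View pics/h0.png

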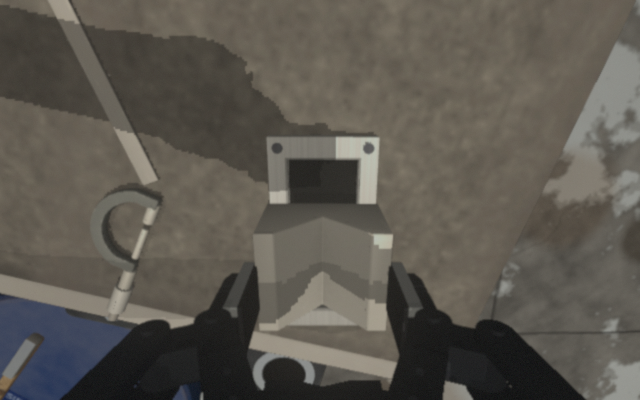

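The held block is level and straight in the fingers, about (322,265). The +x recess shows at (323,180), clear behind it.

```bash
cat > f.py <<'E'
from h import *
np.set_printoptions(precision=4,suppress=True)
def held(lab,q0,up=None):
    if up is not None: pass
    p=camera_params("wrist"); tp=get_tcp_pos(); grab_frame("wrist")
    T=trace("wrist",lab); exp=render(p,lab,q0); T=sorted(T,key=lambda r:-np.minimum(r["region"],exp).sum())
    q,c=fit([(p,T[0]["region"].astype(float))],lab,np.array(q0),False)
    d=q[:2]-tp[:2]; a=yaw_now(); t=[np.cos(a)*d[0]+np.sin(a)*d[1], np.sin(a)*d[0]-np.cos(a)*d[1]]
    print("held",q,c,"tcp",tp,"off tool x,y",t,"dyaw",q[3]-a); return t
if __name__=="__main__":
    t=get_tcp_pos(); print(t-pt(.052,0,.15)); held("vee_block_0",[t[0],t[1],t[2]-.007,PY])
    p=camera_params("wrist"); grab_frame("wrist"); T=trace("wrist","plate"); print(len(T),[r["p"] for r in T])
    im=grab_frame("wrist").copy()
    for u in proj(p,[pt(x,y,15e-3) for x in(.1,) for y in (-.05,.05)]+[pt(x,y,.015) for x in (.0795,) for y in (-.0325,.0325)]): cv2.circle(im,tuple(int(round(v*1)) for v in u),2,(255,0,0),-1)
    save("h1",cv2.resize(im[100:300,220:420],(600,600)))
E
python3 f.py
```

```text
[0.0005 0.0011 0.0002]
held [ 0.514  -0.2513  0.1428  1.5496] 0.04981939045863226 tcp [ 0.5145 -0.2532  0.1509] off tool x,y [np.float64(0.0017984639474310532), np.float64(-0.0005406383335927681)] dyaw 0.0026553919656295832
1 [0.72]
```

View pics/h1.png

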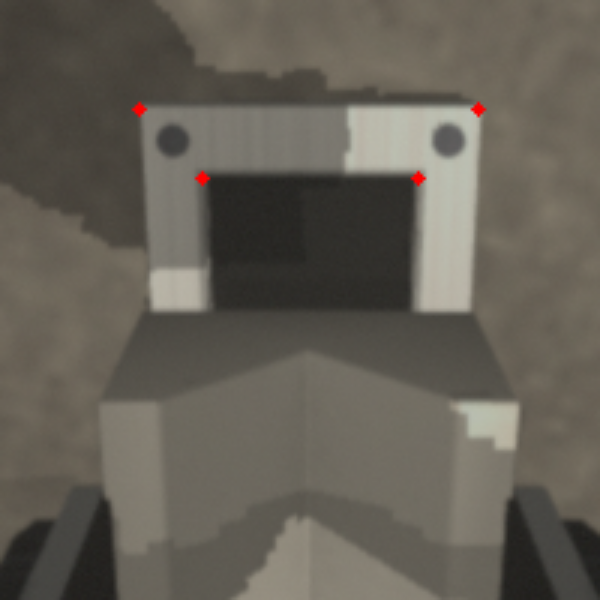

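The red model corners fall on the plate's and recess's edges to about 1 px, so the plate pose holds.

```bash
cat > g.py <<'E'
from h import *
np.set_printoptions(precision=4,suppress=True)
def goto(P,yaw,v=.1,guard=None):
    "line to P with the steady error trimmed out"
    line_to(P,rv(yaw),v=v); wait(.15); e=np.array(P)-get_tcp_pos(); line_to(np.array(P)+e,rv(yaw),v=.05); wait(.1)
    return e
def seat(px,off,zseat,yaw):
    base=pt(px-off,0,0); c,s=np.cos(PY),np.sin(PY)
    move_to([*base[:2],.12],rv(yaw)); e=goto([*base[:2],.04],yaw); print("trim",e)
    for dx,dy in [(0,0),(1.5,0),(-1.5,0),(0,1.5),(0,-1.5),(2.5,0),(-2.5,0),(0,2.5),(0,-2.5),(2,2),(-2,-2),(2,-2),(-2,2)]:
        g=base+np.array([c*dx-s*dy,s*dx+c*dy,0])*1e-3+e*[1,1,0]
        t=get_tcp_pos()
        if t[2]<.035: line_to([*g[:2],zseat+.0095],v=.03)
        hit=line_to([*g[:2],zseat-.001],v=.03,guard=12); wait(.1); t=get_tcp_pos()
        print((dx,dy),hit,t,get_wrist_force()[2])
        if t[2]<zseat+.003: return True
    return False
E
cat > i.py <<'E'
from g import *
print(seat(.052,.0008,.0155,PY),get_time())
E
python3 i.py
```

```text
trim [-0.001   0.0004 -0.001 ]
(0, 0) True [ 0.5124 -0.2544  0.0153] 5.481091931433307
True 19.0417
```

```bash
cat > j.py <<'E'
from g import *
gripper_to(1.0); t=get_tcp_pos(); line_to([t[0],t[1],.15],v=.2)
q=refine("vee_block_0",(.5593,.4013,0,.984),((1.57,.10,.17),(1.1,.10,.17)))
a=q[3]
move_to([q[0],q[1],.15],rv(a)); print("trim",goto([q[0],q[1],.06],a))
e=np.array([q[0],q[1],.06])-get_tcp_pos(); 
print("down",line_to([q[0]+e[0]-.0007,q[1]+e[1]-.0007,.007],v=.12,guard=15),get_tcp_pos())
gripper_to(0.0); print("w",get_grip_width(),get_grasp_force(),get_tcp_pos())
line_to([q[0],q[1],.2],v=.2); print(get_grip_width(),get_wrist_force(),get_joint_pos())
from f import held
move_to(pt(-.052,0,.15),rv(PY)); wait(.2); t=get_tcp_pos()
held("vee_block_0",[t[0],t[1],t[2]-.0075,PY]); print(get_time())
save("k0",grab_frame("wrist"))
E
python3 j.py
```

```text
refine vee_block_0 2 [ 0.5586  0.3993 -0.0028  0.9951] 0.031
trim [-0.0005 -0.0006 -0.0011]
down False [0.5578 0.399  0.0059]
w 0.6762312385358912 66.01932554505765 [0.5595 0.4001 0.0086]
0.673790542841679 [ 0.0086  0.3988 -6.7788] [-0.0196  0.6669 -0.9851  1.474   0.5627  1.3074 -1.6302]
held [ 0.5113 -0.3559  0.153   1.5426] 0.050256310196986065 tcp [ 0.5119 -0.3574  0.1508] off tool x,y [np.float64(0.0015225389625322082), np.float64(-0.0006421831179004068)] dyaw -0.004179831903019293
31.0917
```

View pics/k0.png

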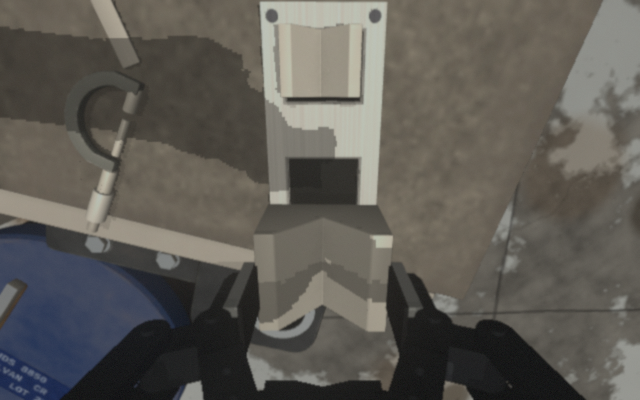

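Block 1 is seated at the plate's far end (320,62). The second is held straight at (322,265), over the -x recess.

```bash
cat > k.py <<'E'
from g import *
ok=seat(-.052,.0005,.0155,PY); print(ok,get_time())
if ok:
    gripper_to(1.0); t=get_tcp_pos(); line_to([t[0],t[1],.2],v=.2)
    move_to([.5127,-.25,.25],rv(PY)); wait(.15); save("k1",grab_frame("wrist"))
    p=camera_params("wrist")
    for r in trace("wrist","vee_block_0"):
        c=r["bbox"]; g=onz(p,[c[:2]],.04)[0]
        q,f=fit([(p,r["region"].astype(float))],"vee_block_0",np.array([g[0],g[1],.0077,PY]),False)
        d=q[:3]-PL; print("block in plate",np.cos(PY)*d[0]+np.sin(PY)*d[1],-np.sin(PY)*d[0]+np.cos(PY)*d[1],q[3]-PY,f)
    print(get_joint_pos(),get_time())
E
python3 k.py
```

```text
trim [-0.0009  0.0004 -0.0011]
(0, 0) True [ 0.5099 -0.3582  0.0156] 6.027312566505183
True 33.7083
block in plate -0.051841709490539546 0.0023094056901303605 -0.0008367641070015086 0.0823499973660643
block in plate 0.054014358729605014 0.002348639459560516 -0.005263596232965906 0.02687466818886941
[ 1.3519  0.469  -1.2312  1.7062  0.4573  1.2994 -0.0016] 35.975
```

```bash
cat > l.py <<'E'
from g import *
from f import held
x,y,a=.6035,.0487,1.178
move_to([x,y,.15],rv(a)); gripper_to(.7); goto([x,y,.06],a)
print("down",line_to([x,y,.002],v=.1,guard=12),get_tcp_pos())
gripper_to(0.0); z0=get_tcp_pos()[2]; print("w",get_grip_width(),get_grasp_force(),get_tcp_pos())
line_to([x,y,.2],v=.2); wait(.1); print(get_grip_width(),get_wrist_force())
move_to(pt(0,0,.16),rv(PY)); wait(.2); t=get_tcp_pos()
held("shaft",[t[0],t[1],t[2]+.014-z0,PY]); print("z0",z0,get_time(),get_joint_pos())
save("l0",grab_frame("wrist"))
E
python3 l.py
```

```text
down False [0.6035 0.0491 0.0018]
w 0.29433740246670725 58.896238803863525 [0.6044 0.0488 0.0032]
0.2942045836558609 [ 0.1747  1.2521 -3.4783]
held [ 0.5132 -0.3046  0.1709  1.5494] 0.0702244169076559 tcp [ 0.5138 -0.3043  0.1611] off tool x,y [np.float64(-0.00026428700620140895), np.float64(-0.0005642594233734447)] dyaw 0.001370335430968428
z0 0.0031849362797440814 43.1917 [ 1.3062  0.5859 -1.1021  1.7361  0.5636  1.1769  0.021 ]
```

View pics/l0.png

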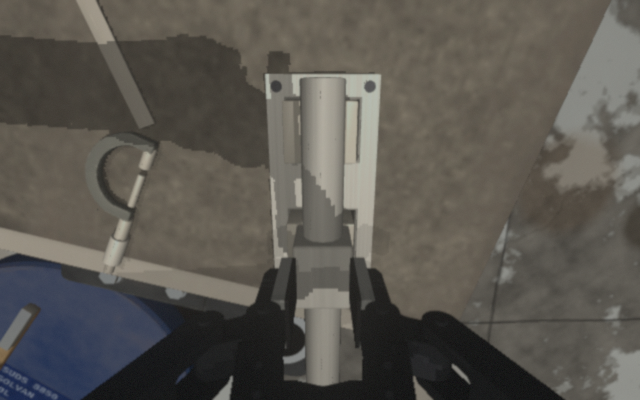

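The shaft is held level and straight, with its square at (323,265), over the plate and both blocks.

```bash
cat > m.py <<'E'
from g import *
b=pt(0,.0003,0); goto([*b[:2],.06],PY); e=np.array([*b[:2],.06])-get_tcp_pos(); print(e)
h=line_to([b[0]+e[0],b[1]+e[1],.0305],v=.04,guard=8); wait(.1); print(h,get_tcp_pos(),get_wrist_force())
gripper_to(.6); t=get_tcp_pos(); line_to([t[0],t[1],.2],v=.2)
move_to([.5127,-.22,.25],rv(PY)); wait(.15); save("m0",grab_frame("wrist")); p=camera_params("wrist")
for r in trace("wrist","shaft")[:2]:
    q,f=fit([(p,r["region"].astype(float))],"shaft",np.array([*b[:2],.0437,PY]),False)
    d=q[:3]-PL; print("shaft in plate",np.cos(PY)*d[0]+np.sin(PY)*d[1],-np.sin(PY)*d[0]+np.cos(PY)*d[1],q[3]-PY,f)
print(get_time())
E
python3 m.py
```

```text
[ 0.0007 -0.0003  0.0009]
True [ 0.5112 -0.3062  0.032 ] [-0.6529  0.8812  4.3597]
shaft in plate -0.0007479878689121649 0.0020528482358387486 0.0006112297309421866 0.0395193850257709
47.725
```

View pics/m0.png

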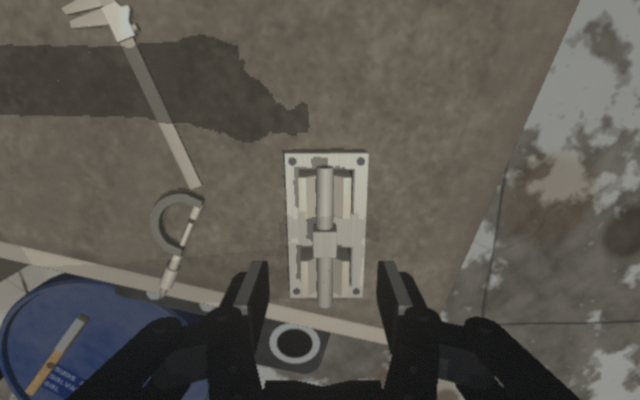

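The shaft lies in both vees with its square at (323,242), between the blocks, and the web is free. Now the bridge.

```bash
cat > n.py <<'E'
from g import *
q=refine("bridge",(.4545,.0279,0,1.571),((1.57,.10,.2),(1.2,.11,.22)))
if abs(q[0]-.4545)>.004 or abs(q[1]-.0279)>.004: print("check!")
x,y,a=.5*(q[0]+.4545),.5*(q[1]+.0279),1.571
move_to([x,y,.18],rv(a)); gripper_to(.7); goto([x,y,.12],a)
print("down",line_to([x,y,.063],v=.08,guard=10),get_tcp_pos())
gripper_to(0.0); z0=get_tcp_pos()[2]; print("w",get_grip_width(),get_grasp_force(),get_tcp_pos())
line_to([x,y,.27],v=.2); wait(.1); print(get_grip_width(),get_wrist_force())
move_to(pt(0,.0015,.25),rv(PY)); wait(.2); print("z0",z0,get_tcp_pos(),get_time(),get_joint_pos())
save("n0",grab_frame("wrist")); save("n1",cv2.resize(grab_frame("scene")[120:260,370:510],(560,560)))
E
python3 n.py
```

```text
refine bridge 2 [ 0.4546  0.0261 -0.0033  1.5474] 0.0668
down False [0.4549 0.0273 0.0633]
w 0.2534018258656108 58.93332839012146 [0.4555 0.027  0.0637]
0.25155368546059265 [ 0.168   0.1728 -3.4978]
z0 0.06365433471849893 [ 0.512  -0.3042  0.2518] 56.2083 [ 1.3654  0.5024 -1.1833  1.6467  0.4795  1.3192  0.0809]
```

View pics/n0.png

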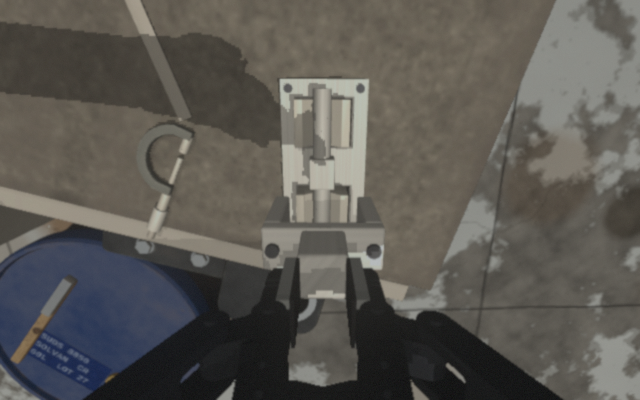

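View pics/n1.png

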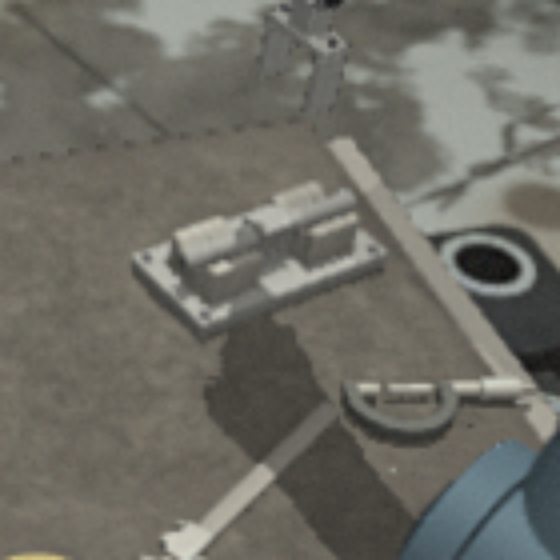

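The bridge is held upright and square, with its legs at (272,245) and (374,248). The scene view shows blocks and shaft set and the web clear.

```bash
cat > o.py <<'E'
from g import *
b=pt(0,.0015,0); goto([*b[:2],.15],PY); e=np.array([*b[:2],.15])-get_tcp_pos()
h=line_to([b[0]+e[0],b[1]+e[1],.077],v=.05,guard=6); wait(.15); t=get_tcp_pos(); d=t-PL
print(h,t,get_wrist_force(),np.cos(PY)*d[0]+np.sin(PY)*d[1],-np.sin(PY)*d[0]+np.cos(PY)*d[1],"feet z",t[2]-.0637-.0007)
if t[2]<.0835:
    gripper_to(.5); t=get_tcp_pos(); line_to([t[0],t[1],.25],v=.15)
    move_to([.53,-.19,.27],rv(PY)); wait(.2); im=grab_frame("wrist"); save("o0",im[100:400,200:440]); p=camera_params("wrist")
    for r in trace("wrist","bridge")[:2]:
        q,f=fit([(p,r["region"].astype(float))],"bridge",np.array([*b[:2],.0157,PY]),False)
        d=q[:3]-PL; print("bridge in plate",np.cos(PY)*d[0]+np.sin(PY)*d[1],-np.sin(PY)*d[0]+np.cos(PY)*d[1],q[3]-PY,f)
    s=cv2.resize(grab_frame("scene")[130:230,390:490],(500,500)); save("o1",np.hstack([cv2.resize(im[100:400,230:430],(333,500)),s][:2])[:,:800])
print(get_time())
E
python3 o.py
```

```text
True [ 0.5118 -0.3062  0.0787] [-1.5677 -0.1697  5.6959] -4.3359040339852365e-05 0.0008571320722964796 feet z 0.014274111975992022
bridge in plate 0.0012756011607147385 0.0017532725110063047 0.0025212976199193715 0.05803766844310965
61.975
```

```bash
sleep 1; ls pics/o1.png
```

```text
pics/o1.png
```

View pics/o1.png

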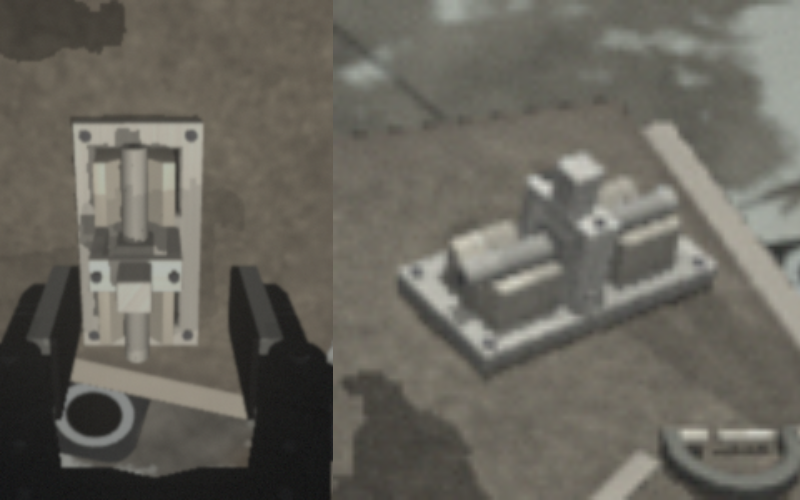

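The bridge stands upright over the square, at (135,285) on the left and (570,230) on the right. The shaft is in both vees and the gripper is clear of everything.

```bash
python3 -c "
from bench import *
print(close_job())"
```

```text
the job is handed in; nothing more can be done
None
```

I handed the job in at about 62 s of the 112 s: both vee blocks are seated, the shaft lies in the vees, and the bridge stands over its square middle, with the last camera checks within tolerance; `close_job()` gave no verdict.

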